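Turn the leaf of a finish swatch book

ROBOT

A 6-joint arm with a two-finger parallel gripper is mounted at the origin on the work surface. World frame = base frame: x ahead of the robot, y to its left, z up, the work surface at z = 0. Lengths are in mm, angles in rad, forces in N, time in s.
With the tool pointing down it reaches from about 350 to 775 mm from the base axis. Payload 7.3 kg.
Tool frame: the origin (TCP) lies at the very end of the fingers, on their centre line; the grasp point (between the pads) lies 19 mm behind it (bot.grasp_offset is the distance from the TCP to the grasp point, in mm); z points along the fingers, y is the direction in which the jaws open and shut (so a half turn about z gives the same grasp; the last joint's range is limited). The gripper opens to 92 mm and grips with 3 to 60 N. Pads are 19 mm wide; open, the fingers measure 130 mm over their backs; the gripper's body (75 mm by 190 mm) begins 47 mm behind the grasp point.
Start: joints at [1.061, 0.342, 1.524, -0, 1.275, -0.146], TCP at [186.796, 490.665, 226.741] pointing down, gripper open.
Joint ranges: [-2.53, 2.53], [-0.77, 2.02], [0.04, 2.7], [-1, 4.14], [0.28, 2.66], [-3.11, 3.11]. Speed limits (rad/s): [2.57, 2.57, 3.14, 3.14, 3.14, 3.14].

INTERFACE

Orientations are given as [roll, pitch, yaw] about the fixed x, y, z axes, in that order (R = Rz(yaw) Ry(pitch) Rx(roll)).
In Python, from plant import bot gives the robot as it stands.
- The arm moves only by the tool servo_tool, never from a script. Its arguments are lists of equal length, an entry for each row: "angular": the turn, a rotation vector about the world's x, y, z in degrees, a list of three; "slide": the shift along the world's x, y, z in mm, a list of three; "grip": the opening, from -1 (shut) to 1 (fully open), so that 0 is half open. In form: {"angular": [[ax, ay, az], ...], "slide": [[dx, dy, dz], ...], "grip": [grip, ...]}. A call has 1 to 10 rows; each row is the pose to reach, as a shift and turn from the pose commanded when the call began; what a row does not reach only later rows make up. A row lasts 1/12 s, in which the tool goes at most 41.7 mm and 7.16 degrees, less where a joint would pass 70% of its speed; a pose out of reach is approached as far as the arm can. A call with a gripper value outside its range is refused whole. The fingers move at their own pace and stop on an object; the grip force is fixed at half the most. Time passes only in rows, so rows that repeat a pose let the fingers close. It gives the time, the measured TCP pose, the force and the opening at its end, in the units of the state.
- bot.get_obs(): the state, without advancing time (a new reading comes with each control period).
- bot.capture(name): name is "scene" or "top" or "wrist"; returns a dict with "img" (420x560x3 uint8, blue, green, red), "range_z" (420x560 float32, mm along the optical axis (not along the pixel's ray), 0 where there is no reading), "fov_y" (degrees; the focal length in pixels is half the picture's height over the tangent of half this angle, whatever the lens; pixels are square), "cx", "cy" (the principal point, pixels), "R" (3x3) and "t" (3): a world point X has camera coordinates R X + t; the wrist camera has in their place "T_tool_cam" (4x4, takes a point from camera to tool coordinates, whose origin is the TCP and whose axes are the flange's). Camera axes: x right, y down, z forward; pixel columns grow to the right and rows downward; lengths in mm; the calibration is good to about 2 mm. A picture is of the moment at which its call begins: read the wrist's pose just before it.
- bot.close_job(): hands the job in, once; it reports no verdict.
The state is a dict: "time": time; "joint_positions": joint angles; "dq": joint speeds; "tau": joint torques, N m; "tool_pos": TCP position; "tcp_rot": TCP orientation; "contact_force": force on the tool from outside, world axes, zero at the start; "moment": the same for the moment, N m; "grip_width": finger opening in mm.
Only numpy, scipy, OpenCV 4.12 (cv2) and the standard library are available. Lean on these libraries where they do the work, as an engineer would, in place of code of your own. Each camera call takes 0.05 s, during which the arm holds its last target.

TASK

A designer's finish swatch book lies open on the granite counter, with one stiff leaf standing ajar over the right-hand page (right as seen from the robot). With your fingertips on its orange tab, push the leaf up, over the spine, and press it down flat on the left-hand page, easing it over rather than slapping it down. Touch the leaf only at the tab, keeping your fingers off the samples, and only push: do not pinch the leaf, do not lift or drag the book, leave the other things on the counter where they stand, and take your hand away at the end.

Things in the scene. Friction and masses are not known exactly. Their poses are not given: they have to be found in the camera images.
- book: The open swatch book, loose on the counter, about 2 kg. Dark covers, 220 mm along the spine (book x) by 364 mm across (book y), cream sample pages on each side of a steel binding bar; page tops are 14 mm above the counter (15.5 mm at the sample chips). Origin: on the counter under the middle of the spine. x runs along the spine, away from the robot at yaw 0; y points to the left-hand page, z up. Its yaw starts between -0.6 and 0.35 rad.
- leaf (a joint): Angle of the leaf about the spine, rad: 0 = flat on the right-hand page, 1.57 = upright, 3.14 = flat on the left-hand page. It starts between 0.2 and 0.8. The hinge is stiff: the leaf stays wherever it is left and takes about 2 to 3 N at its edge to swing, more nearer the spine. The hinge stops at 0 and 3.14, where the leaf's middle plane lies level, 18 mm above the counter.
- leaf_hinge (a point): Middle of the hinge line, on the leaf's middle plane, 18 mm above the counter. The hinge line runs along book x. Site axes turn with the leaf: x along the spine, -y from the hinge towards the tab, z out of the face that is uppermost at the start.
- leaf_tab (a point): Middle of the outer edge of the leaf's orange tab, on the leaf's middle plane, 202 mm from the hinge line. The rigid leaf is a 6 mm thick board, 205 mm along the spine, reaching 174 mm from the hinge; the tab, 70 mm along the spine and 6 mm thick, stands 28 mm out beyond it at the middle of the edge. The sample facings, not to be touched, end 166 mm from the hinge; the 8 mm strip from there to the board's edge is plain. Leaf mass about 0.23 kg.
- leaf_front: The leaf's front sample facing with six wood-finish chips, uppermost at the start, face-down when the leaf has been turned; keep fingers off it. Same origin and axes as point leaf_hinge.
- leaf_back: The leaf's back sample facing with six stone chips, underneath at the start, uppermost when the leaf has been turned; keep fingers off it. Same origin and axes as point leaf_hinge.
- tab_front: The orange tab's face on the front side of the leaf. Same origin and axes as point leaf_hinge.
- tab_back: The orange tab's face on the back side of the leaf, the one to push on. Same origin and axes as point leaf_hinge.
- mug: Bystander: blue ceramic mug, 82 mm across, 95 mm tall. Loose, beside the book, to be left alone. Origin: centre of its underside, z up.
- tape_measure: Bystander: yellow and black tape measure standing on edge, 70 x 36 x 60 mm. Loose, beside the book, to be left alone. Origin: centre of its underside, z up.
- granite_sample: Bystander: loose block of dark grey-green granite, 75 x 75 x 20 mm. Loose, beside the book, to be left alone. Origin: centre of its underside, z up.
- drawer_pull: Bystander: brass drawer pull standing on its two feet, about 115 mm long, 38 mm tall. Loose, beside the book, to be left alone. Origin: centre of its underside, z up.
- door_sample: Bystander: cherry-wood door corner sample, 100 x 85 x 23 mm. Loose, beside the book, to be left alone. Origin: centre of its underside, z up.
- tumbler: Bystander: clear drinking glass, 74 mm across, 98 mm tall. Loose, beside the book, to be left alone. Origin: centre of its underside, z up.

How it is judged (in metres and radians):
On the way:
1. the leaf has been raised to about upright (value of joint leaf between 1.3 and 2.3 rad), for 0.02 s.
At the end, for the whole second after the job is handed in: The leaf lies flat on the left-hand page (joint above 3.06 rad, its edge within about 15 mm of flat) and at rest; the book lies flat on the counter within 30 mm of where it was, and every other loose thing stands within 30 mm of its place (value of joint leaf above 3.06 rad and velocity of joint leaf between -0.05 and 0.05 rad/s and distance of each of book, mug, tape_measure, granite_sample, drawer_pull, door_sample, tumbler from where it was at the start of the episode below 0.03 m and angle between book's own z axis and vertical below 0.03 rad and linear speed of book below 0.01 m/s and angle between each of mug, tape_measure, granite_sample, drawer_pull, door_sample, tumbler's own z axis and vertical below 0.3 rad); the robot touches nothing.
It fails at once if the leaf was pinched (fingers pressing on both of its faces at once) ((contact force between the fingers and leaf_front above 0.8 N or contact force between the fingers and tab_front above 0.8 N) and (contact force between the fingers and leaf_back above 0.8 N or contact force between the fingers and tab_back above 0.8 N)).
It fails at once if the fingers pressed on the samples instead of the tab (contact force between the fingers and leaf_front above 2 N or contact force between the fingers and leaf_back above 2 N).
It fails at once if the leaf was flung or slapped down (faster than 6 rad/s) (velocity of joint leaf above 6 rad/s or velocity of joint leaf below -6 rad/s).
It fails at once if the book was lifted or dragged (distance of book from where it was at the start of the episode above 0.04 m or height (world z) of book above 0.012 m or angle between book's own z axis and vertical above 0.12 rad).
It fails at once if another thing on the counter was moved, lifted or tipped (not ((distance of mug from where it was at the start of the episode below 0.03 m and angle between mug's own z axis and vertical below 0.3 rad) and (distance of tape_measure from where it was at the start of the episode below 0.03 m and angle between tape_measure's own z axis and vertical below 0.3 rad) and (distance of granite_sample from where it was at the start of the episode below 0.03 m and angle between granite_sample's own z axis and vertical below 0.3 rad) and (distance of drawer_pull from where it was at the start of the episode below 0.03 m and angle between drawer_pull's own z axis and vertical below 0.3 rad) and (distance of door_sample from where it was at the start of the episode below 0.03 m and angle between door_sample's own z axis and vertical below 0.3 rad) and (distance of tumbler from where it was at the start of the episode below 0.03 m and angle between tumbler's own z axis and vertical below 0.3 rad))).
It also fails if it takes over 48 s, if anything falls off the work surface, if the arm or the gripper's body presses on something with over 40 N, if the wrist force passes 120 N, or if a joint passes its speed limit or range.

## Working session

There is one attempt and no reset: what is moved stays moved. The work goes in short steps, Python scripts to look and compute and a tool call to move; the robot and the scene stay as the last step left them, time stands still between calls to the robot, and variables do not carry over. Pictures are saved under pics/ and viewed, and the job is handed in when it is done.

Besides the shell and the picture viewer there is one more tool, called after "Emit:" in YAML: its name, and indented under it one key for each argument. servo_tool: Moves the arm, as the interface text tells. Its arguments: {"type":"object","properties":{"angular":{"type":"array","items":{"type":"array","items":{"type":"number"}}},"slide":{"type":"array","items":{"type":"array","items":{"type":"number"}}},"grip":{"type":"array","items":{"type":"number"}}},"required":["angular","slide","grip"]}

```bash
mkdir -p pics; ls
python3 - <<'E'
from plant import bot
import cv2,numpy as np
print(bot.get_obs())
for n in("scene","top","wrist"):
    c=bot.capture(n); cv2.imwrite(f"pics/{n}0.png",c["img"]); np.savez(f"{n}0.npz",**c)
    print(n,{k:v for k,v in c.items() if k not in("img","range_z")}, (c["range_z"]>0).mean())
E
```

```text
pics
{'time': 0.0, 'joint_positions': array([ 1.06096179e+00,  3.42717424e-01,  1.52504768e+00, -3.83604572e-05,
        1.27539102e+00, -1.45981088e-01]), 'dq': array([ 0.00105724,  0.00160211, -0.00412437,  0.00015126,  0.00051564,
       -0.00035924]), 'tau': array([-1.52527336e-04, -4.31233513e+01, -2.44216204e+01,  7.18579930e-02,
        5.58807270e-02, -1.19145575e-04]), 'tool_pos': array([186.60912373, 490.26514157, 226.03701565]), 'tcp_rot': array([-3.14004048e+00, -1.91135292e-04,  2.77775025e+00]), 'contact_force': array([-0.9914009 , -0.78393441, -0.78153323]), 'moment': array([-0.03462293, -0.00147089,  0.04834491]), 'grip_width': 91.49776871770018}
scene {'fov_y': 46.36164592975533, 'cx': 277.4303571060229, 'cy': 214.67092501299234, 'R': array([[ 0.60418122,  0.79671729,  0.01437375],
       [ 0.56159769, -0.41294553, -0.71699653],
       [-0.56530796,  0.44126811, -0.69692853]]), 't': array([-412.83707784, -237.33132676, 1369.62274907])} 0.9960289115646258
top {'fov_y': 47.912332268909026, 'cx': 274.4823541239611, 'cy': 205.50515039912054, 'R': array([[-2.64038769e-02, -9.99644234e-01, -3.77356246e-03],
       [-9.88688572e-01,  2.66716495e-02, -1.47592451e-01],
       [ 1.47640590e-01, -1.66134812e-04, -9.89041065e-01]]), 't': array([  86.02855818,  544.41815451, 1100.07765605])} 0.9959948979591837
wrist {'fov_y': 64.00674233050154, 'cx': 276.45770491459933, 'cy': 209.00047863136922, 'T_tool_cam': array([[-4.44054322e-04, -9.60728409e-01, -2.77490050e-01,
         7.52229698e+01],
       [ 9.99999802e-01, -3.03007620e-04, -5.51177263e-04,
         9.15007710e-01],
       [ 4.45450056e-04, -2.77490240e-01,  9.60728353e-01,
        -1.58722197e+02],
       [ 0.00000000e+00,  0.00000000e+00,  0.00000000e+00,
         1.00000000e+00]])} 0.9961522108843538
```

View pics/scene0.png

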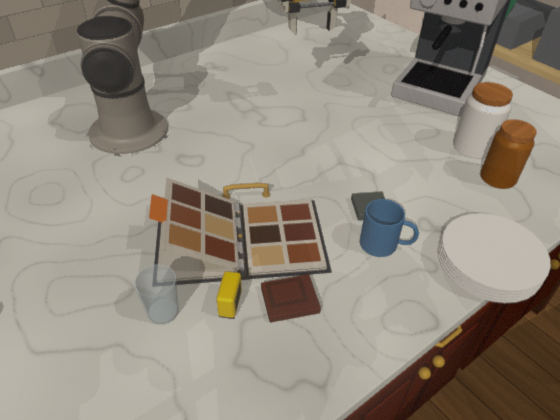

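View pics/top0.png

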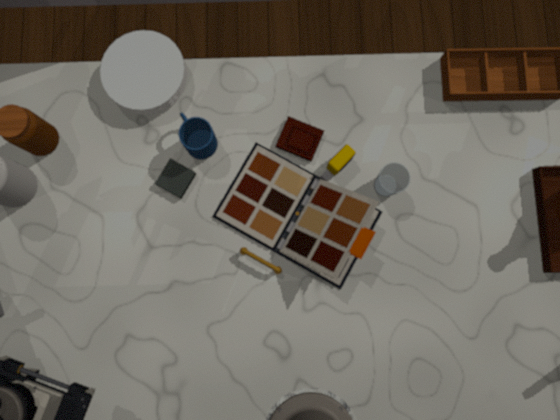

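View pics/wrist0.png

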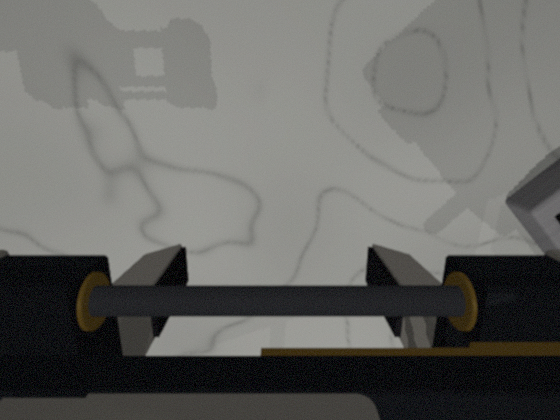

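The top view shows the book centred near (297,213), with the spine running from about (277,247) to (316,178). The orange tab is at about (363,243), the mug at (198,138), the granite at (175,178), the pull at (260,260), the door sample at (299,138), the tape at (341,159) and the tumbler at (387,184). Next I'll measure these.

```bash
cat > h.py <<'E'
import numpy as np,cv2
def load(n): return dict(np.load(n,allow_pickle=True))
def foc(c): return 210/np.tan(np.radians(float(c["fov_y"]))/2)
def ray(c,u,v):
    f=foc(c); d=np.stack([(np.asarray(u)-c["cx"])/f,(np.asarray(v)-c["cy"])/f,np.ones(np.shape(u))],-1)
    return -c["R"].T@c["t"], d@c["R"]
def onplane(c,u,v,z):
    o,d=ray(c,u,v); return o+d*((z-o[2])/d[...,2])[...,None]
def bydepth(c,u,v):
    o,d=ray(c,u,v); return o+d*c["range_z"][np.asarray(v,int),np.asarray(u,int)][...,None]
def proj(c,X):
    p=c["R"]@np.asarray(X)+c["t"]; f=foc(c); return f*p[0]/p[2]+c["cx"],f*p[1]/p[2]+c["cy"]
E
python3 - <<'E'
from h import *
for n in("top0.npz","scene0.npz"):
    c=load(n); hsv=cv2.cvtColor(c["img"],cv2.COLOR_BGR2HSV)
    m=cv2.inRange(hsv,(5,200,150),(14,255,255)); 
    k,l,s,ce=cv2.connectedComponentsWithStats(m)
    for i in range(1,k):
        if s[i,4]>60:
            v,u=np.nonzero(cv2.erode((l==i).astype(np.uint8),np.ones((3,3)))); P=bydepth(c,u,v)
            print(n,s[i],ce[i],P.mean(0),P.min(0),P.max(0))
            r=cv2.minAreaRect(np.argwhere(l==i)[:,::-1].astype(np.float32)); print(r)
    # book dark region: points heights 8..60
    o=cv2.inRange(hsv,(0,0,0),(180,255,60)); 
    if n[0]=='t':
        b=np.zeros_like(o); b[130:300,205:390]=o[130:300,205:390]
        cv2.imwrite("pics/dark.png",b)
        big=cv2.resize(c["img"][100:300,140:420],None,fx=2.8,fy=2.8,interpolation=cv2.INTER_CUBIC);cv2.imwrite("pics/topbig.png",big)
    else:
        big=cv2.resize(c["img"][160:330,130:350],None,fx=3.4,fy=3.4,interpolation=cv2.INTER_CUBIC);cv2.imwrite("pics/scbig.png",big)
E
```

```text
(no output)
```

View pics/topbig.png

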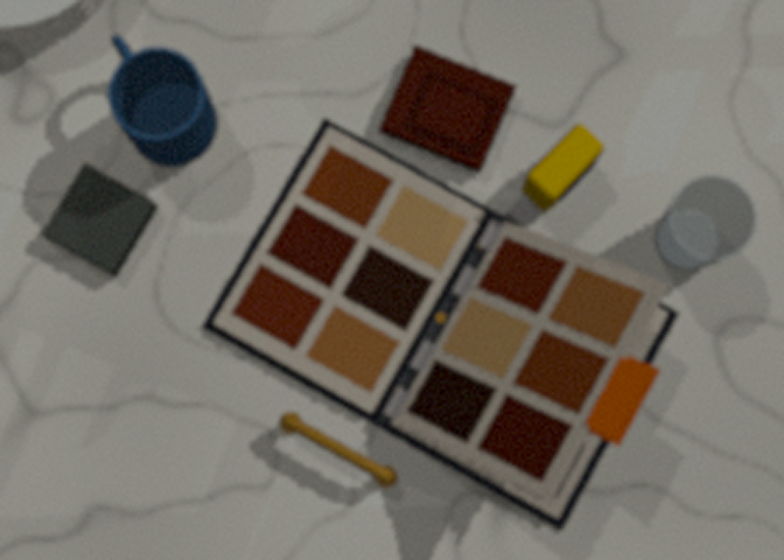

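View pics/scbig.png

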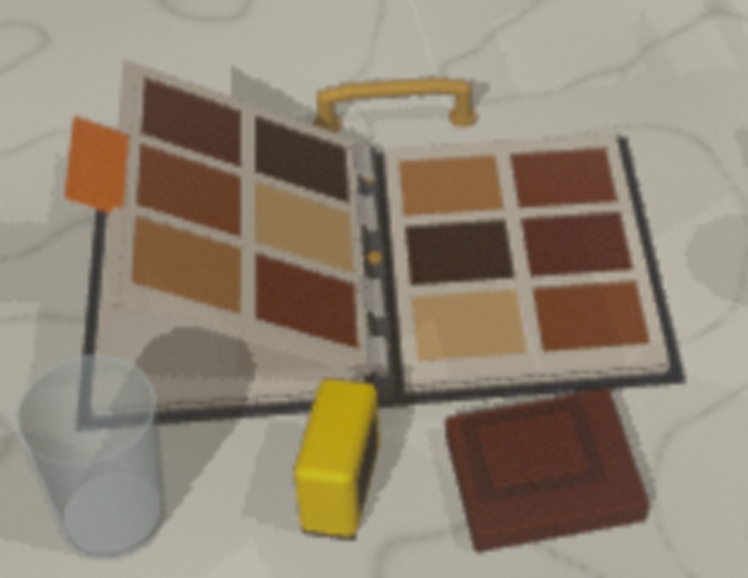

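The cover corners in the top crop are at (325,122), (208,326), (560,523) and (675,315). The tab is at about (622,400). Both tab and spine are clear in both views.

Run:
```python
from h import *
T=load("top0.npz");S=load("scene0.npz")
cr=np.array([[325,122],[208,326],[560,523],[675,315]])/2.8+[140,100]
C=onplane(T,cr[:,0],cr[:,1],5.)
print("corners top",C.round(1)); ctr=C.mean(0)
e=[np.linalg.norm(C[i]-C[(i+1)%4]) for i in range(4)];print("edges",e)
dx=(C[0]-C[1])+(C[3]-C[2]); yaw=np.arctan2(dx[1],dx[0]); 
dy=(C[0]-C[3])+(C[1]-C[2]); print("ctr",ctr,"yaw",yaw,np.arctan2(-dy[0],dy[1]))
for q in [(622/3.4*1,0)]: pass
cs=np.array([[80,425],[683,380],[622,138]])/3.4+[130,160]
print("scene corners",onplane(S,cs[:,0],cs[:,1],5.).round(1))
tabs={}
for nm,c,roi in(("top",T,(225,262,345,378)),("scene",S,(190,225,145,172))):
    hsv=cv2.cvtColor(c["img"],cv2.COLOR_BGR2HSV); a,b,d,f=roi
    m=np.zeros(hsv.shape[:2],np.uint8); m[a:b,d:f]=cv2.inRange(hsv,(3,150,90),(15,255,255))[a:b,d:f]
    k,l,s,ce=cv2.connectedComponentsWithStats(m); i=1+np.argmax(s[1:,4]); m=(l==i).astype(np.uint8)
    v,u=np.nonzero(cv2.erode(m,np.ones((3,3)))); P=bydepth(c,u,v)
    print(nm,s[i],ce[i].round(1),P.mean(0).round(1),P.min(0).round(1),P.max(0).round(1))
    box=cv2.boxPoints(cv2.minAreaRect(np.argwhere(m)[:,::-1].astype(np.float32)));tabs[nm]=(ce[i],c);print(box.round(1).tolist())
# two-view triangulation of centroid
A=[];B=[]
M=np.zeros((3,3));r=np.zeros(3)
for ce,c in tabs.values():
    o,d=ray(c,ce[0],ce[1]); d=d/np.linalg.norm(d); Q=np.eye(3)-np.outer(d,d); M+=Q;r+=Q@o
X=np.linalg.solve(M,r);print("tab ctr tri",X)
R=np.array([[np.cos(yaw),-np.sin(yaw)],[np.sin(yaw),np.cos(yaw)]])
loc=R.T@(X[:2]-ctr[:2]);print("in book",loc,"r",np.hypot(loc[1],X[2]-18),"ang",np.arctan2(X[2]-18,-loc[1]))
# things heights via depth
g=np.mgrid[100:300,140:420];v=g[0].ravel();u=g[1].ravel();P=bydepth(T,u,v)
m=(P[:,2]>12).reshape(200,280).astype(np.uint8)
k,l,s,ce=cv2.connectedComponentsWithStats(m);l=l.ravel()
for i in range(1,k):
    if s[i,4]>30:
        p=P[l==i]; print(s[i],p.min(0).round(),p.max(0).round(),p.mean(0).round())
```

```text
corners top [[ 712.1  114.     5. ]
 [ 528.5  221.5    5. ]
 [ 348.3  -82.2    5. ]
 [ 527.1 -192.5    5. ]]
edges [np.float64(212.776246225332), np.float64(353.1361558796963), np.float64(210.19642378605005), np.float64(357.96451871098594)]
ctr [528.97691029  15.22208268   5.        ] yaw -0.5412394366784168 -0.5391885102260782
scene corners [[ 533.9 -196.8    5. ]
 [ 719.3  110.6    5. ]
 [ 531.7  220.6    5. ]]
top [350 228  25  30 409] [361.3 242.1] [ 447.9 -119.7  114. ] [ 417.  -143.4  105.1] [477.6 -96.8 123. ]
[[348.0, 252.1999969482422], [362.3999938964844, 225.39999389648438], [374.5, 231.89999389648438], [360.1000061035156, 258.70001220703125]]
scene [150 195  17  27 372] [158.1 208.5] [ 462.8 -129.7  123.2] [ 422.  -373.5  104.9] [1157.  -102.6  790.3]
[[148.8000030517578, 219.89999389648438], [151.60000610351562, 194.8000030517578], [167.6999969482422, 196.60000610351562], [164.89999389648438, 221.6999969482422]]
tab ctr tri [ 447.51573003 -122.5826939   107.50155833]
in book [   1.17884028 -160.07713976] r 183.3990720164496 ang 0.5098144814949158
[  0   0  37  15 403] [792. 316.  12.] [831. 405.  58.] [807. 365.  39.]
[ 38  12  39  47 906] [378.  72.  12.] [ 779.  296. 1169.] [717. 254.  68.]
[ 135   16   49   45 1320] [378. -56.  12.] [ 777.   72. 1169.] [718.   4.  22.]
[  76   45   97  102 4829] [378. -24.  12.] [ 706.  216. 1169.] [575.  95.  21.]
[187  44  29  31 475] [ 378. -127.   12.] [ 691.   72. 1169.] [653. -91.  57.]
[ 15  58  41  40 913] [378.  72.  12.] [ 676.  366. 1169.] [624. 314.  31.]
[234  62  37  35 726] [ 378. -244.   12.] [ 633.   72. 1169.] [ 600. -210.   71.]
[ 135   76  104  109 6525] [ 355. -181.   12.] [ 622.   73. 1169.] [484. -54.  71.]
[101 148  40  25 223] [378.  62.  27.] [ 447.  155. 1169.] [417. 108.  41.]
```

Book: centre about (529,15), yaw about -0.54. Leaf: about 0.51 rad, with its tab tip about 117 mm up. The plan is to shut the fingers and line up tool y with the spine. I'll then come in tilted from the right, under the tab, and sweep an arc around the hinge.

Emit:
servo_tool:
  angular:
    - [0,0,-7]
    - [0,0,-14]
    - [0,0,-21]
    - [0,0,-28]
    - [0,0,-35]
    - [0,0,-42]
    - [0,0,-49]
    - [0,0,-56]
    - [0,0,-63]
    - [0,0,-70]
  slide:
    - [20,-25,10]
    - [45,-60,20]
    - [75,-95,35]
    - [105,-130,45]
    - [135,-165,55]
    - [160,-200,65]
    - [185,-230,70]
    - [205,-260,75]
    - [220,-280,75]
    - [230,-300,75]
  grip: [-1,-1,-1,-1,-1,-1,-1,-1,-1,-1]

```text
time: 0.98
tool_pos: [419.1, 187.7, 302.1]
tcp_rot: [3.14, 0.001, 1.548]
contact_force: [-0.2, 0.1, -0.7]
grip_width: 29.8
```

Emit:
servo_tool:
  angular:
    - [0,0,-3]
    - [0,0,-6]
    - [0,0,-9]
    - [0,0,-12]
    - [0,0,-15]
    - [0,0,-18]
    - [0,0,-21]
    - [0,0,-25]
    - [0,0,-29.6]
    - [0,0,-29.6]
  slide:
    - [0,-35,0]
    - [0,-75,0]
    - [0,-115,0]
    - [-5,-155,0]
    - [-10,-195,0]
    - [-15,-235,0]
    - [-20,-275,0]
    - [-25,-315,0]
    - [-30,-350,0]
    - [-30,-370,0]
  grip: [-1,-1,-1,-1,-1,-1,-1,-1,-1,-1]

```text
time: 1.82
tool_pos: [385.6, -182.5, 301.6]
tcp_rot: [-3.142, 0.001, 1.032]
contact_force: [-0.0, 0.2, -0.3]
grip_width: 0.7
```

Run:
```python
from plant import bot
o=bot.get_obs();print({k:np.round(v,3) if 0 else v for k,v in o.items() if k in("joint_positions","tool_pos","tcp_rot","grip_width","contact_force")})
```

```text
{'joint_positions': array([-6.21371575e-01,  1.03975316e-01,  1.62769865e+00, -1.01020469e-03,
        1.40986934e+00, -8.28993610e-02]), 'tool_pos': array([ 385.62535729, -182.5271671 ,  301.57977728]), 'tcp_rot': array([-3.14155917e+00,  9.97814368e-04,  1.03248597e+00]), 'contact_force': array([-0.00436751,  0.22081285, -0.29070831]), 'grip_width': 0.6849192688885152}
```

Emit:
servo_tool:
  angular:
    - [4.3,-2.6,0]
    - [8.6,-5.2,0]
    - [12.9,-7.8,0]
    - [17.2,-10.4,0]
    - [21.5,-13,0]
    - [25.7,-15.5,0]
    - [30,-18,0]
    - [34.3,-20.6,0]
    - [38.6,-23.2,0]
    - [42.9,-25.8,0]
  slide:
    - [0,0,0]
    - [0,0,0]
    - [0,0,0]
    - [0,0,0]
    - [0,0,0]
    - [0,0,0]
    - [0,0,0]
    - [0,0,0]
    - [0,0,0]
    - [0,0,0]
  grip: [-1,-1,-1,-1,-1,-1,-1,-1,-1,-1]

```text
time: 2.65
tool_pos: [386.7, -179.8, 302.0]
tcp_rot: [3.128, -0.877, 1.045]
contact_force: [0.7, 0.2, -0.3]
grip_width: 0.4
```

Run:
```python
from plant import bot
import cv2,numpy as np
from scipy.spatial.transform import Rotation as Ro
o=bot.get_obs();print(o["joint_positions"].round(3),o["tool_pos"],o["tcp_rot"])
print(Ro.from_euler("xyz",o["tcp_rot"]).as_matrix().round(3))
c=bot.capture("scene");cv2.imwrite("pics/s1.png",c["img"])
c=bot.capture("wrist");cv2.imwrite("pics/w1.png",c["img"]);np.savez("w1.npz",pos=o["tool_pos"],rot=o["tcp_rot"],**c)
```

```text
[-1.145  0.278  1.735  0.693  1.691 -0.734] [ 386.73932943 -179.7867813   301.960636  ] [ 3.12762471 -0.87747608  1.04548161]
[[ 0.32   0.86   0.398]
 [ 0.553 -0.511  0.658]
 [ 0.769  0.009 -0.639]]
```

View pics/s1.png

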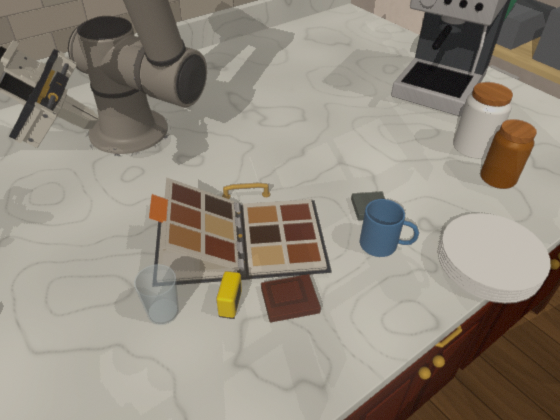

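View pics/w1.png

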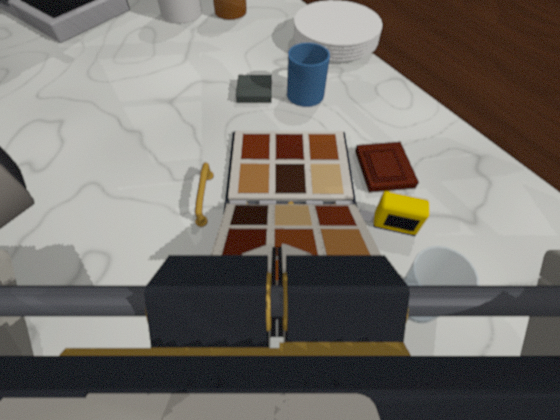

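Tool tilt is as intended (about 40° below horizontal, pointing at the spine side), and the joints are comfortable. The wrist view shows the gripper lined up square with the book, with the tab hidden behind the fingers. Now I'll compute waypoints.

```bash
cat > wp.py <<'E'
import numpy as np
ctr=np.array([530.,13.5]);yaw=-0.54
xb=np.array([np.cos(yaw),np.sin(yaw)]);yb=np.array([-np.sin(yaw),np.cos(yaw)])
def W(y,z,x=0): return np.r_[ctr+x*xb+y*yb,z]
def tip(th,ph,pen=0.,r=189.):
    d=np.array([np.cos(ph),-np.sin(ph)]);n=np.array([np.sin(ph),np.cos(ph)])
    H=np.array([0,18.]);l=np.array([-np.cos(th),np.sin(th)]);b=np.array([-np.sin(th),-np.cos(th)])
    if th<ph: Q=H+202*l+(3-pen)*b+d*15; return Q-9.5*n
    w=np.clip((th-1.9)/.6,0,1)
    s=np.sign(b@-n) # corner P+s*9.5n touches
    off=s*9.5*n
    # P = H + rP*l + k*b ; corner offset constraint
    k=3-pen-off@b
    rP=r-(1-w)*(off@l)
    return H+rP*l+k*b
E
python3 - <<'E'
from wp import *
c=np.array([386.8,-179.3,301.7]);print("now book y,x",(c[:2]-ctr)@yb,(c[:2]-ctr)@xb)
for y,z in((-240,72),(-165,72)):print(y,z,W(y,z).round(1),(W(y,z)-c).round(1))
D=np.degrees
ths=np.arange(.5,3.2,.1)
ph0=np.radians(40)
for th in list(ths)+[3.14,3.18]:
    ph=ph0+np.clip((th-1.2)/(3.0-1.2),0,1)*np.radians(40)
    p=tip(th,ph);print(round(th,2),"phi",D(ph).round(1),p.round(1),W(*p).round(1))
E
```

```text
now book y,x -238.9905077716711 -23.698463980579383
-240 72 [ 406.6 -192.4   72. ] [  19.8  -13.1 -229.7]
-165 72 [ 445.2 -128.    72. ] [  58.4   51.3 -229.7]
0.5 phi 40.0 [-173.3   95.3] [ 440.9 -135.2   95.3]
0.6 phi 40.0 [-163.   112.7] [ 446.2 -126.3  112.7]
0.7 phi 40.0 [-152.6  130.2] [ 451.5 -117.4  130.2]
0.8 phi 40.0 [-139.9  144.2] [ 458.1 -106.5  144.2]
0.9 phi 40.0 [-125.9  156.9] [465.2 -94.5 156.9]
1.0 phi 40.0 [-110.7  168.1] [473.1 -81.5 168.1]
1.1 phi 40.0 [-94.5 177.8] [481.4 -67.6 177.8]
1.2 phi 40.0 [-77.4 185.8] [490.2 -52.9 185.8]
1.3 phi 42.2 [-59.8 192.3] [499.2 -37.8 192.3]
1.4 phi 44.4 [-41.7 197. ] [508.5 -22.3 197. ]
1.5 phi 46.7 [-23.3 199.8] [518.   -6.5 199.8]
1.6 phi 48.9 [ -4.6 200.8] [527.6   9.5 200.8]
1.7 phi 51.1 [ 14.  199.8] [537.2  25.5 199.8]
1.8 phi 53.3 [ 32.4 197.1] [546.7  41.3 197.1]
1.9 phi 55.6 [ 50.4 192.4] [555.9  56.8 192.4]
2.0 phi 57.8 [ 68.4 187.2] [565.2  72.2 187.2]
2.1 phi 60.0 [ 86.  180.3] [574.2  87.3 180.3]
2.2 phi 62.2 [102.9 171.6] [582.9 101.8 171.6]
2.3 phi 64.4 [119.  161.2] [591.2 115.6 161.2]
2.4 phi 66.7 [134.1 149.2] [599.  128.5 149.2]
2.5 phi 68.9 [148.1 135.6] [606.1 140.5 135.6]
2.6 phi 71.1 [159.4 119.7] [611.9 150.2 119.7]
2.7 phi 73.3 [169.  102.8] [616.9 158.4 102.8]
2.8 phi 75.6 [176.8  84.9] [620.9 165.1  84.9]
2.9 phi 77.8 [182.7  66.4] [623.9 170.2  66.4]
3.0 phi 80.0 [186.6  48. ] [626.  173.6  48. ]
3.1 phi 80.0 [188.7  30.1] [627.  175.3  30.1]
3.14 phi 80.0 [189.   22.9] [627.2 175.6  22.9]
3.18 phi 80.0 [189.1  15.7] [627.2 175.7  15.7]
```

Emit:
servo_tool:
  angular:
    - [0,0,0]
    - [0,0,0]
    - [0,0,0]
    - [0,0,0]
    - [0,0,0]
    - [0,0,0]
    - [0,0,0]
    - [0,0,0]
    - [0,0,0]
    - [0,0,0]
  slide:
    - [5,-3,-30]
    - [10,-8,-65]
    - [15,-13,-100]
    - [18,-15,-135]
    - [18,-15,-165]
    - [18,-15,-190]
    - [18,-15,-210]
    - [18,-15,-225]
    - [18,-15,-230]
    - [18,-15,-230]
  grip: [-1,-1,-1,-1,-1,-1,-1,-1,-1,-1]

```text
time: 3.58
tool_pos: [404.9, -194.0, 71.3]
tcp_rot: [3.131, -0.873, 1.045]
contact_force: [-0.0, -0.1, 0.1]
grip_width: 0.0
```

Run:
```python
from plant import bot
import cv2,numpy as np
o=bot.get_obs();print(o["joint_positions"].round(3),o["tool_pos"],o["tcp_rot"])
c=bot.capture("scene");cv2.imwrite("pics/s2.png",cv2.resize(c["img"][100:340,0:320],None,fx=2.5,fy=2.5))
c=bot.capture("top");cv2.imwrite("pics/t2.png",cv2.resize(c["img"][120:330,240:500],None,fx=2.8,fy=2.8))
```

```text
[-1.12   0.673  1.889  0.738  1.259 -1.077] [ 404.90168529 -193.99652481   71.29265172] [ 3.13124218 -0.87269937  1.04492126]
```

View pics/s2.png

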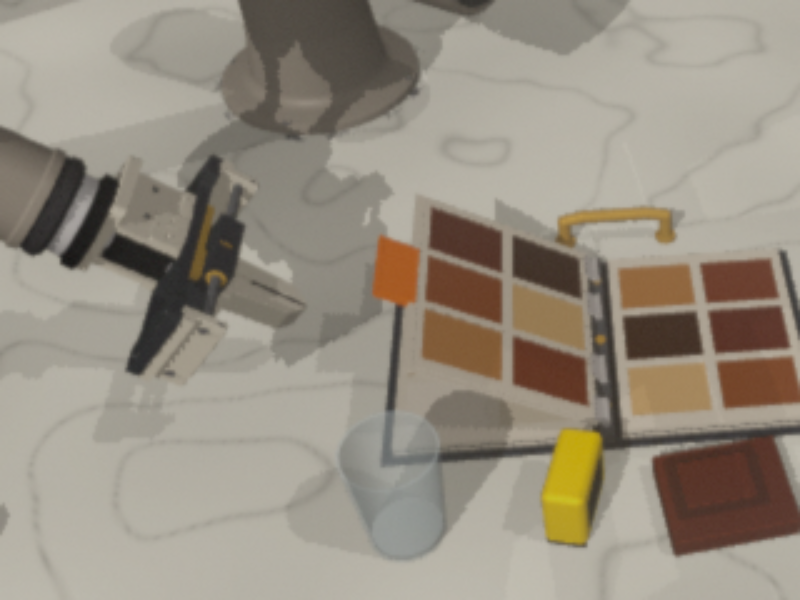

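View pics/t2.png

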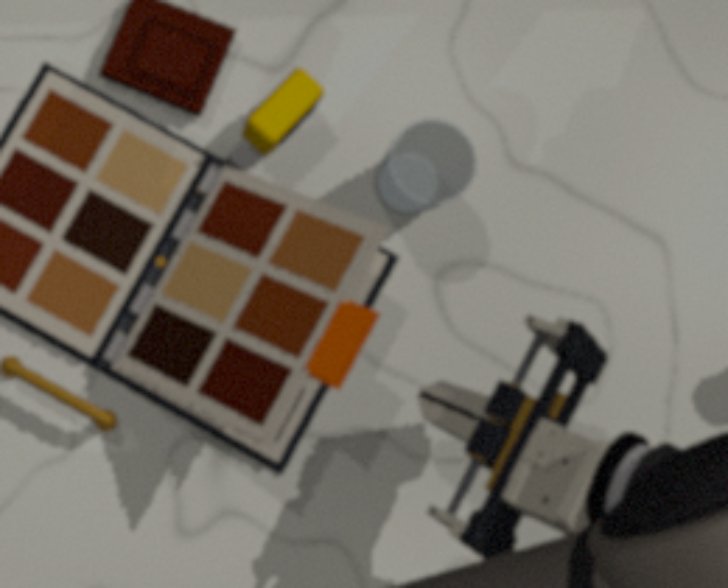

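Both views show the fingers square to the tab edge, pointing at its middle, with clear room underneath. Next I'll slide in under it and start the lift.

Emit:
servo_tool:
  angular:
    - [0,0,0]
    - [0,0,0]
    - [0,0,0]
    - [0,0,0]
    - [0,0,0]
    - [0,0,0]
    - [0,0,0]
    - [0,0,0]
    - [0,0,0]
    - [0,0,0]
  slide:
    - [10,16,0]
    - [20,32,0]
    - [30,49,0]
    - [37,62,0]
    - [37,61,8]
    - [36,60,16]
    - [37,61,26]
    - [39,64,35]
    - [43,71,47]
    - [47,77,58]
  grip: [-1,-1,-1,-1,-1,-1,-1,-1,-1,-1]

```text
time: 4.52
tool_pos: [452.0, -118.4, 130.9]
tcp_rot: [3.127, -0.872, 1.045]
contact_force: [0.0, 0.6, -3.4]
grip_width: 0.6
```

Run:
```python
from plant import bot
import cv2,numpy as np
o=bot.get_obs();print(o["joint_positions"].round(3),o["tool_pos"],o["tcp_rot"],o["contact_force"])
c=bot.capture("scene");cv2.imwrite("pics/s3.png",cv2.resize(c["img"][100:340,0:320],None,fx=2.5,fy=2.5))
c=bot.capture("top");cv2.imwrite("pics/t3.png",cv2.resize(c["img"][120:330,240:500],None,fx=2.8,fy=2.8))
```

```text
[-0.953  0.525  1.941  0.832  1.254 -0.934] [ 451.96254627 -118.39836047  130.94019652] [ 3.12724088 -0.87199673  1.0449307 ] [ 0.00401002  0.58430795 -3.36147734]
```

View pics/s3.png

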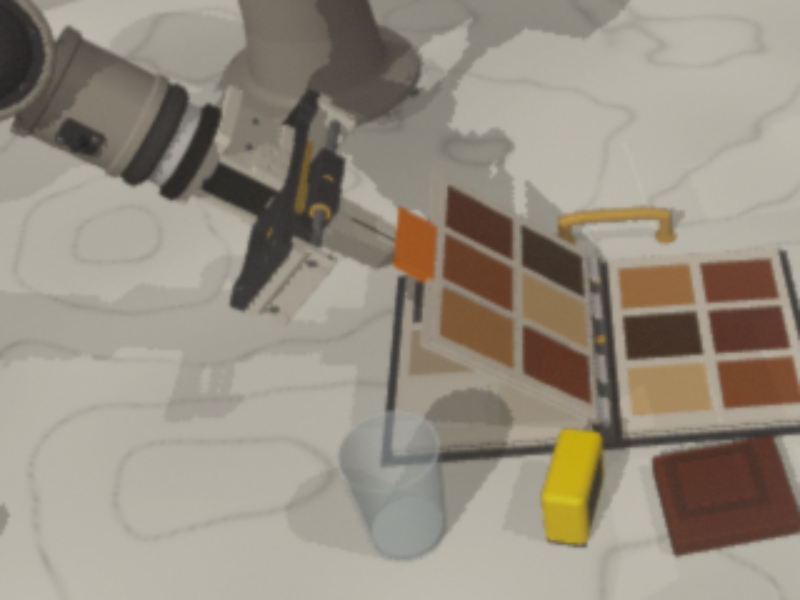

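View pics/t3.png

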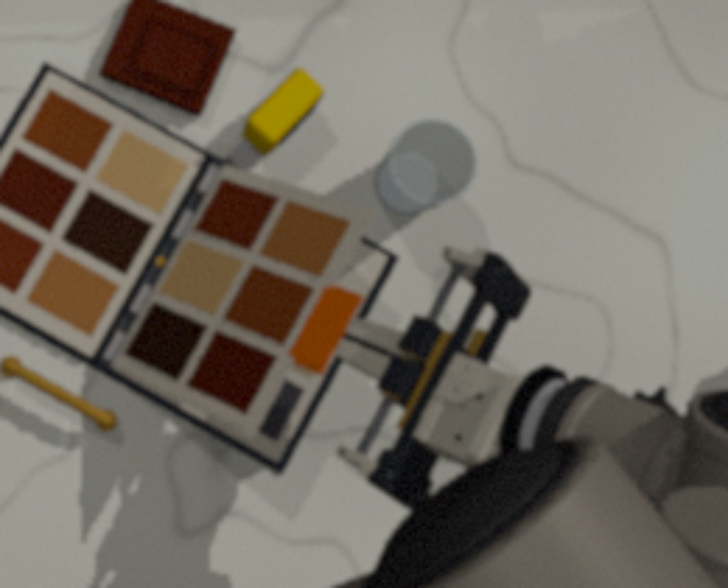

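The lift is working: contact is on the tab only, at about 3.4 N. Continuing along the arc.

Emit:
servo_tool:
  angular:
    - [0,0,0]
    - [0,0,0]
    - [0,0,0]
    - [0,0,0]
    - [0,0,0]
    - [0,0,0]
    - [0,0,0]
    - [0,0,0]
    - [0,0,0]
    - [0,0,0]
  slide:
    - [3,5,7.5]
    - [6,11,14.5]
    - [10,17,21]
    - [13.5,23,27]
    - [17,29.5,33]
    - [21,36,38.5]
    - [25,43,43.5]
    - [29.5,50,48]
    - [34,57,52]
    - [38.5,64.5,56]
  grip: [-1,-1,-1,-1,-1,-1,-1,-1,-1,-1]

```text
time: 5.45
tool_pos: [490.6, -51.9, 186.2]
tcp_rot: [3.13, -0.874, 1.045]
contact_force: [-0.7, -2.6, 0.0]
grip_width: 0.5
```

```bash
cat > look.py <<'E'
import sys
from plant import bot
import cv2,numpy as np
k=sys.argv[1]
o=bot.get_obs();print(o["joint_positions"].round(3),o["tool_pos"],o["tcp_rot"],o["contact_force"],o["time"])
a=bot.capture("scene");b=bot.capture("top")
np.savez(f"scene{k}.npz",**a);np.savez(f"top{k}.npz",**b)
i=cv2.resize(a["img"][80:340,60:380],(400,325));j=cv2.resize(b["img"][80:340,180:500],(400,325))
cv2.imwrite(f"pics/l{k}.png",np.hstack([i,j]))
E
python3 look.py 4
```

```text
[-0.792  0.409  1.929  0.896  1.257 -0.758] [490.55498881 -51.85150072 186.19210709] [ 3.13009406 -0.87396745  1.04507497] [-0.71576327 -2.64335279  0.00692362] 5.45
```

View pics/l4.png

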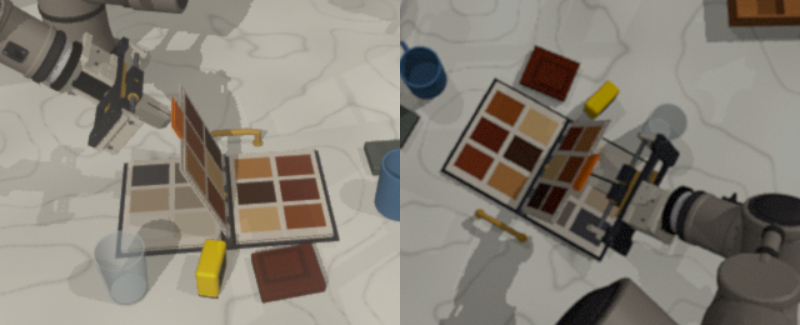

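The leaf is at about 1.2 rad, with the finger behind the tab and the book unmoved. I'll check the angle and contact radius from two views.

```bash
cat > tab.py <<'E'
import sys
from h import *; from wp import *
k=sys.argv[1];M=np.zeros((3,3));r=np.zeros(3)
for nm in("top","scene"):
    c=load(f"{nm}{k}.npz");hsv=cv2.cvtColor(c["img"],cv2.COLOR_BGR2HSV)
    m=cv2.inRange(hsv,(3,170,90),(12,255,255)); m[:100]=0;m[320:]=0;m[:,:140]=0;m[:,450:]=0
    n,l,s,ce=cv2.connectedComponentsWithStats(m);i=1+np.argmax(s[1:,4]);print(nm,s[i],ce[i].round(1))
    o,d=ray(c,*ce[i]);d/=np.linalg.norm(d);Q=np.eye(3)-np.outer(d,d);M+=Q;r+=Q@o
X=np.linalg.solve(M,r);y=(X[:2]-ctr)@yb;print(X.round(1),"bx",(X[:2]-ctr)@xb,"r",np.hypot(y,X[2]-18),"th",np.arctan2(X[2]-18,-y))
E
python3 tab.py 0;python3 tab.py 4
```

```text
top [350 245   4   7   8] [351.1 247.9]
scene [150 196  17  26 341] [158.  208.5]
[ 432.9 -109.2   89.5] bx -20.1588920625536 r 170.85007083376786 th 0.43148541332437834
top [249 154  30  25 265] [262.9 166. ]
scene [197 160   9  30 159] [201.3 175.9]
[566.7  14.2 232.2] bx 31.085839916364748 r 215.07612722601618 th 1.6614687230975445
```

The blob mask caught wood chips rather than the tab, so I'm ignoring that check. The pictures and the contact force are clear enough to go on.

Emit:
servo_tool:
  angular:
    - [-0.9,0.6,0]
    - [-1.9,1.1,0]
    - [-2.8,1.7,0]
    - [-3.8,2.3,0]
    - [-4.8,2.9,0]
    - [-5.7,3.4,0]
    - [-6.7,4,0]
    - [-7.6,4.6,0]
    - [-8.6,5.1,0]
    - [-9.5,5.7,0]
  slide:
    - [4.5,7.5,3.5]
    - [9,15,6.5]
    - [13.5,23,9]
    - [18,30.5,11.5]
    - [23,38.5,13]
    - [27.5,46.5,14]
    - [32.5,54.5,14.5]
    - [37.5,62.5,15]
    - [42,70.5,14.5]
    - [47,78.5,14]
  grip: [-1,-1,-1,-1,-1,-1,-1,-1,-1,-1]

```text
time: 6.38
tool_pos: [537.1, 26.3, 199.6]
tcp_rot: [3.134, -0.679, 1.042]
contact_force: [-0.5, -1.3, 1.3]
grip_width: -0.0
```

```bash
python3 look.py 5
```

```text
[-0.49   0.334  1.842  0.79   1.083 -0.386] [537.09066294  26.32105483 199.56214438] [ 3.1341955  -0.67949087  1.04225895] [-0.45281958 -1.26446549  1.26354408] 6.3833
```

View pics/l5.png

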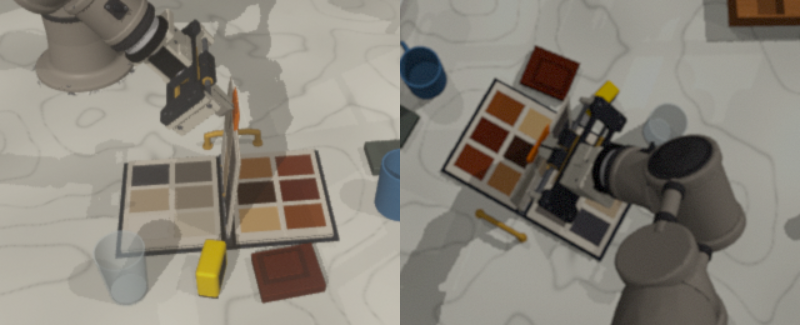

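The leaf is just past upright, about 1.7 rad, and the fingers are on the tab. Continuing.

Emit:
servo_tool:
  angular:
    - [-0.9,0.6,0]
    - [-1.9,1.1,0]
    - [-2.8,1.7,0]
    - [-3.8,2.3,0]
    - [-4.8,2.9,0]
    - [-5.7,3.4,0]
    - [-6.7,4,0]
    - [-7.6,4.6,0]
    - [-8.6,5.1,0]
    - [-9.5,5.7,0]
  slide:
    - [5,8,-1]
    - [9.5,15.5,-2.5]
    - [14,23.5,-4.5]
    - [18.5,31,-7]
    - [23.5,39,-9.5]
    - [28,46.5,-12.5]
    - [32.5,54,-16]
    - [37,61.5,-19.5]
    - [41.5,69,-23.5]
    - [45.5,76,-28]
  grip: [-1,-1,-1,-1,-1,-1,-1,-1,-1,-1]

```text
time: 7.32
tool_pos: [582.3, 101.5, 170.9]
tcp_rot: [3.138, -0.486, 1.04]
contact_force: [-0.6, -1.4, 0.4]
grip_width: 0.3
```

```bash
python3 look.py 6
```

```text
[-0.203  0.406  1.707  0.576  0.942  0.004] [582.25685443 101.48982474 170.87445635] [ 3.13761229 -0.48553093  1.04042442] [-0.5544598  -1.35704964  0.37056296] 7.3167
```

View pics/l6.png

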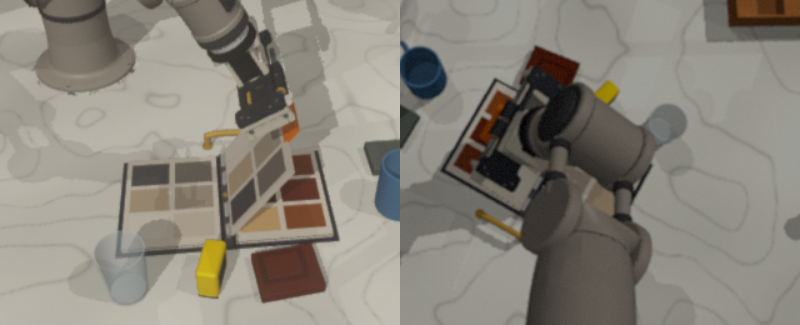

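```bash
python3 -c "
from h import *
c=load('scene6.npz');cv2.imwrite('pics/z6.png',cv2.resize(c['img'][120:270,210:350],None,fx=4,fy=4,interpolation=2))"
```

```text
(no output)
```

View pics/z6.png

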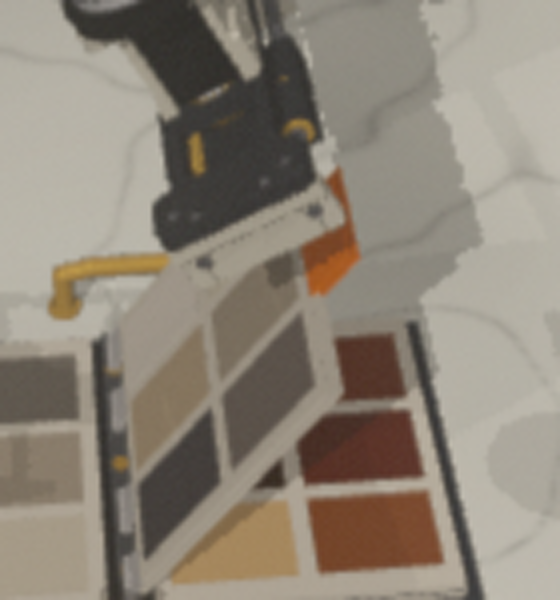

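The fingers sit over the orange tab, partly hidden behind the carriage in this view. The force is small (about 1.5 N) and the samples are clear. Continuing down.

Emit:
servo_tool:
  angular:
    - [-0.9,0.6,0]
    - [-1.9,1.1,0]
    - [-2.8,1.7,0]
    - [-3.8,2.3,0]
    - [-4.8,2.9,0]
    - [-5.7,3.4,0]
    - [-6.7,4,0]
    - [-7.6,4.6,0]
    - [-8.6,5.1,0]
    - [-9.5,5.7,0]
  slide:
    - [4,7,-5]
    - [8.5,14,-10.5]
    - [12.5,20.5,-16.5]
    - [16,27,-22.5]
    - [20,33,-29]
    - [23.5,39,-36]
    - [26.5,44,-44]
    - [29,48.5,-52]
    - [31.5,52.5,-60.5]
    - [34,56.5,-69]
  grip: [-1,-1,-1,-1,-1,-1,-1,-1,-1,-1]

```text
time: 8.25
tool_pos: [616.4, 157.4, 102.2]
tcp_rot: [3.139, -0.293, 1.04]
contact_force: [-0.5, -0.6, 1.0]
grip_width: 0.7
```

```bash
python3 look.py 7
```

```text
[0.004 0.571 1.564 0.327 0.879 0.342] [616.38935531 157.43479726 102.20845076] [ 3.13925892 -0.29279843  1.03965277] [-0.46329651 -0.59938444  0.95370007] 8.25
```

View pics/l7.png

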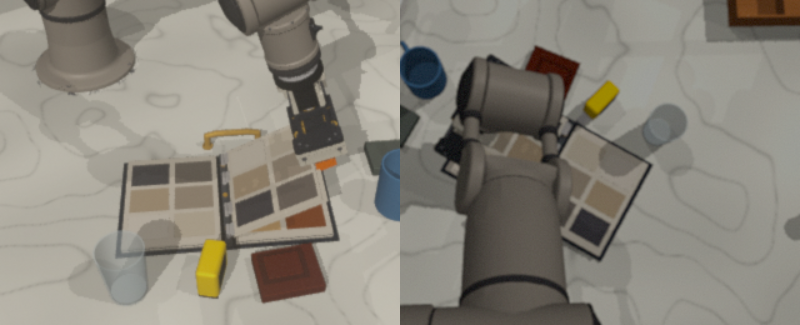

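Emit:
servo_tool:
  angular:
    - [-0.9,0.6,0]
    - [-1.9,1.1,0]
    - [-2.8,1.7,0]
    - [-3.8,2.3,0]
    - [-4.8,2.9,0]
    - [-5.7,3.4,0]
    - [-5.7,3.4,0]
    - [-5.7,3.4,0]
    - [-5.7,3.4,0]
    - [-5.7,3.4,0]
  slide:
    - [2,3.5,-9]
    - [4,7,-18]
    - [5.5,9.5,-27]
    - [7,12,-36]
    - [8,14,-45]
    - [9,15.5,-54.5]
    - [9.5,16.5,-63.5]
    - [10,17,-71]
    - [10.5,17.5,-76]
    - [10.5,17.5,-79]
  grip: [-1,-1,-1,-1,-1,-1,-1,-1,-1,-1]

```text
time: 9.18
tool_pos: [626.8, 175.4, 22.8]
tcp_rot: [3.14, -0.177, 1.04]
contact_force: [-1.2, -0.6, 2.2]
grip_width: 0.7
```

```bash
python3 look.py 8
```

```text
[0.084 0.719 1.505 0.197 0.822 0.489] [626.82980509 175.41697375  22.76275214] [ 3.1399849  -0.17730614  1.03954818] [-1.19184375 -0.6318285   2.18381615] 9.1833
```

View pics/l8.png

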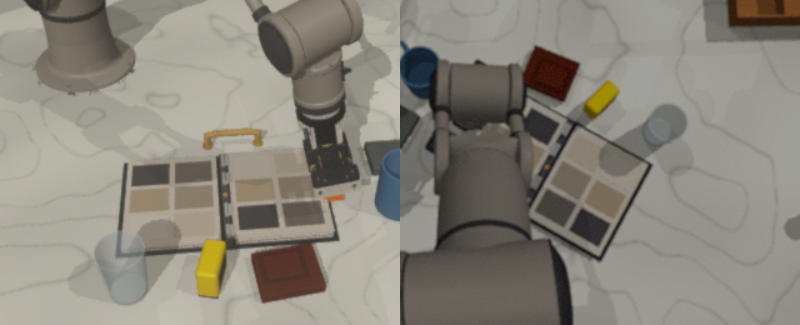

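Nearly flat. Now I'll press down gently in 1 mm steps to feel for the stop.

Emit:
servo_tool:
  angular:
    - [0,0,0]
    - [0,0,0]
    - [0,0,0]
  slide:
    - [0,0,-1]
    - [0,0,-2]
    - [0,0,-2]
  grip: [-1,-1,-1]

```text
time: 9.53
tool_pos: [627.6, 175.6, 22.6]
tcp_rot: [3.138, -0.178, 1.04]
contact_force: [-1.2, -0.6, 4.9]
grip_width: 0.5
```

Emit:
servo_tool:
  angular:
    - [0,0,0]
    - [0,0,0]
    - [0,0,0]
  slide:
    - [0,0,-1]
    - [0,0,-2]
    - [0,0,-2]
  grip: [-1,-1,-1]

```text
time: 9.78
tool_pos: [627.7, 175.6, 22.2]
tcp_rot: [3.137, -0.179, 1.041]
contact_force: [-5.9, -2.3, 13.6]
grip_width: 0.2
```

The stop is reached: 13.6 N, with the tip corner at about 20.6 mm against a leaf top of 21 mm. Backing off straight up, then away.

Emit:
servo_tool:
  angular:
    - [0,0,0]
    - [0,0,0]
    - [0,0,0]
    - [0,0,0]
    - [0,0,0]
    - [0,0,0]
    - [0,0,0]
    - [0,0,0]
    - [0,0,0]
    - [0,0,0]
  slide:
    - [0,0,4]
    - [0,0,12]
    - [0,0,30]
    - [0,0,55]
    - [0,0,85]
    - [0,0,120]
    - [0,0,155]
    - [0,0,190]
    - [0,0,220]
    - [0,0,240]
  grip: [-1,-1,-1,-1,-1,-1,-1,-1,-1,-1]

```text
time: 10.62
tool_pos: [628.0, 175.8, 264.4]
tcp_rot: [3.134, -0.181, 1.041]
contact_force: [-0.3, 0.7, -0.7]
grip_width: 0.1
```

Emit:
servo_tool:
  angular:
    - [0,0,0]
    - [0,0,0]
    - [0,0,0]
    - [0,0,0]
    - [0,0,0]
    - [0,0,0]
    - [0,0,0]
    - [0,0,0]
    - [0,0,0]
    - [0,0,0]
  slide:
    - [-20,20,0]
    - [-50,45,0]
    - [-80,70,0]
    - [-110,100,0]
    - [-140,130,0]
    - [-170,160,0]
    - [-200,190,0]
    - [-220,210,0]
    - [-235,225,0]
    - [-240,230,0]
  grip: [-1,-1,-1,-1,-1,-1,-1,-1,-1,-1]

```text
time: 11.45
tool_pos: [384.6, 407.7, 260.4]
tcp_rot: [3.139, -0.179, 1.043]
contact_force: [-0.2, 0.1, 0.4]
grip_width: 0.7
```

```bash
python3 look.py 9
python3 - <<'E'
from h import *; from wp import *
T0=load("top0.npz");T=load("top9.npz")
# height of leaf in top/scene depth at book points on the left page
for nm in("top9.npz","scene9.npz"):
    c=load(nm)
    for x,y in((0,188),(0,150),(-60,165),(60,165),(80,100),(0,60),(0,-100)):
        u,v=proj(c,W(y,21,x));print(nm[:3],x,y,bydepth(c,np.array(round(u)),np.array(round(v))).round(1))
    big=c["img"][80:340,100:440];cv2.imwrite("pics/f"+nm[:3]+".png",cv2.resize(big,None,fx=2.2,fy=2.2,interpolation=2))
E
```

```text
[0.639 0.284 1.526 0.074 1.167 1.143] [384.62944902 407.67983193 260.44313201] [ 3.13919166 -0.17863391  1.04338628] [-0.20758779  0.11215498  0.36897269] 11.45
top 0 188 [626.7 175.   18.7]
top 0 150 [607.7 142.9  20.9]
top -60 165 [563.3 185.2  23.4]
top 60 165 [665.1 124.3  22.9]
top 80 100 [650.4  57.6  23.1]
top 0 60 [560.6  65.   20.3]
top 0 -100 [478.7 -72.6  11.7]
sce 0 188 [626.6 173.7  22. ]
sce 0 150 [606.5 141.9  21.6]
sce -60 165 [563.3 186.8  20.6]
sce 60 165 [666.2 125.2  20.7]
sce 80 100 [650.2  57.3  20.4]
sce 0 60 [561.   63.9  22.1]
sce 0 -100 [472.3 -69.7  14.6]
```

View pics/fsce.png

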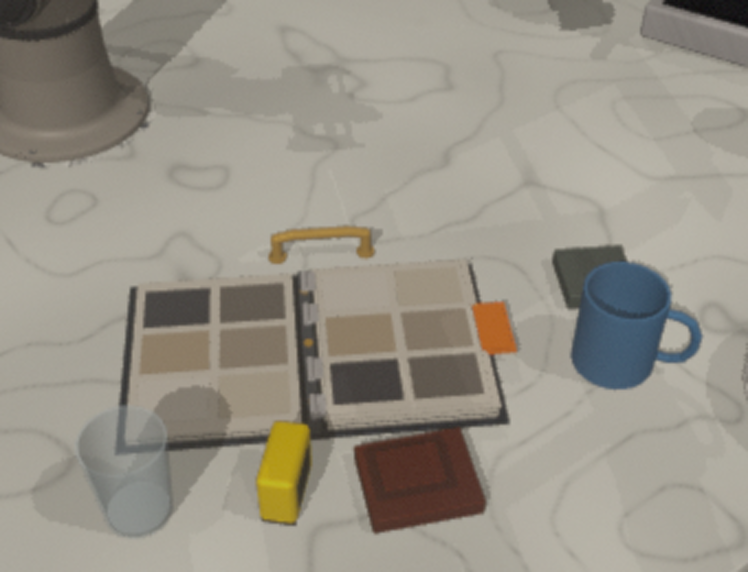

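View pics/ftop.png

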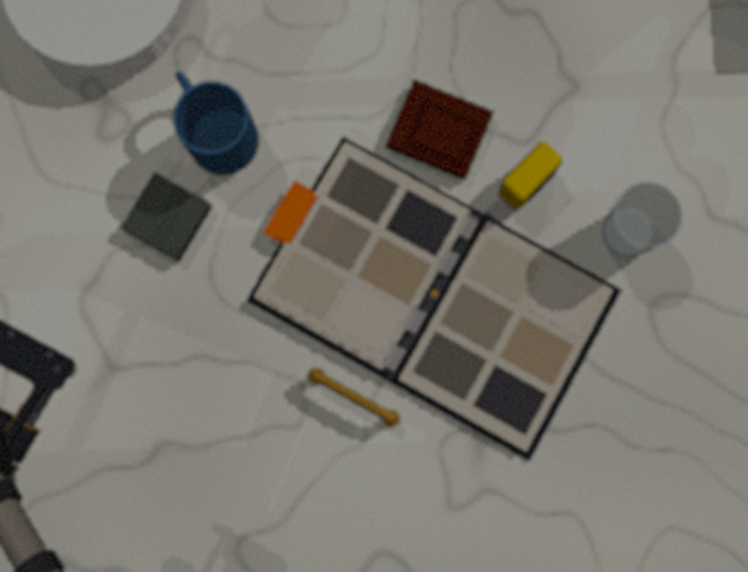

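Both views show the leaf flat on the left page, at about 21 mm throughout. The far cover corner sits at top-view pixel (257,144), against (256,144) at the start. The bystanders look unmoved and the hand is clear.

```bash
python3 -c "
from plant import bot
print(bot.close_job())"
```

```text
the job is handed in; nothing more can be done
None
```

The leaf is turned over and lies flat on the left-hand page. I handed the job in at about 11.5 s; no verdict was reported.

**What I did:** I slid the shut, tilted fingers under the tab from the right. I swept the leaf around the hinge at roughly 0.6–1.2 rad/s; the force readings between moves were at most about 3.4 N. At the bottom I pressed until it met the stop, at 13.6 N, then lifted straight off and moved the hand away.

**Last checks:**
- **Leaf:** the depth readings put its top at 19–23 mm in both views, where flat would be 21 mm.
- **Book:** its far cover corner is within about one pixel of where it started.
- **Other things:** they look unmoved in the pictures; I did not measure them one by one.
- **Robot:** the force at the hand reads about zero.

**Checks that failed or disagreed:**
- The two-view check of the tab's position partway through failed, because the colour mask picked up wood chips. I went on from the pictures and the force readings.
- The cover edges measured about 3% short of the sizes given.
- The top and scene views differed by up to about 8 mm on the book's corners.
- Around 2.2 rad the gripper partly hid the fingertips, so I could not see the contact on the tab directly there.

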